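Pile the puzzle boards, close the chest with the double lid, lift the outer lid off

ROBOT

A 7-joint arm with a two-finger parallel gripper is mounted at the origin on the work surface. World frame = base frame: x ahead of the robot, y to its left, z up, the work surface at z = 0. Lengths are in m, angles in rad, forces in N, time in s.
With the tool pointing down it reaches from about 0.4 to 0.85 m from the base axis. Payload 10.4 kg.
Tool frame: the origin (TCP) lies on the centre line of the jaws, within the pads' length; the fingertips stand 11 mm ahead of it and the grasp point (between the pads) lies 8 mm behind it (tip_reach is the distance from the TCP to the fingertips, in m); z points along the fingers, y is the line along which they close (so a half turn about z gives the same grasp; the last joint's range is limited). The gripper opens to 85 mm and grips with 20 to 120 N. Pads are 22 mm wide; open, the fingers measure 114 mm over their backs; the gripper's body (76 mm by 85 mm) begins 54 mm behind the grasp point. The pads swing forward as they close: fully open they stand 13 mm farther back than shut.
Start: joints at [1.244, 0.332, -0.065, 1.46, 0.022, 1.35, -0.088], TCP at [0.187, -0.596, 0.242] pointing down, gripper open.
Joint ranges: [-2.6, 2.6], [-0.5, 2.12], [-1.47, 1.34], [0.16, 2.42], [-1.27, 4.41], [0.06, 2.06], [-2.6, 2.6]. Speed limits (rad/s): [2.22, 2.22, 2.79, 2.79, 3.14, 3.14, 3.14].

INTERFACE

Orientations are given as a unit quaternion [x, y, z, w].
In Python, from workcell import get_obs, camera, hand_in, tip_reach gives the robot as it stands. The module is installed in compiled form; this text tells all that it offers.
- The arm moves only by the tool move_arm, never from a script. Its argument "plan" is a list of rows, each an object with "delta_pos": the shift along the tool's x, y, z in fractions of the full range, 1 being 0.8 m, a list of three; "turn": the turn, a rotation vector about the tool's x, y, z in normalised numbers (1 is pi/2 rad), a list of three; "fingers": the closure, from 0 (fully open) to 1 (shut). A call has 1 to 12 rows; each row is the pose to reach, as a shift and turn from the pose commanded when the call began, along the tool's axes at that moment; what a row does not reach only later rows make up. A row lasts 1/8 s, in which the tool goes at most 62.5 mm and 10.7 degrees, less where a joint would pass 70% of its speed; a pose out of reach is approached as far as the arm can. Shift and turn numbers lie between -1 and 1, and a call with a number outside is refused. A call with a gripper value outside its range is refused whole. The fingers move at their own pace and stop on an object; "force" is the grip in N (left out, the last holds). Time passes only in rows, so rows that repeat a pose let the fingers close. It gives the time, the measured TCP pose, the force, the opening and the grip force at its end, in the units of the state.
- get_obs(): the state, without advancing time (a new reading comes with each control period).
- camera(name): name is "side" or "top"; returns a dict with "color" (384x512x3 uint8, red, green, blue), "range_z" (384x512 float32, m along the optical axis (not along the pixel's ray), 0 where there is no reading), "fx", "fy", "cx", "cy" (pixels), "R" (3x3) and "t" (3): a world point X has camera coordinates R X + t. Camera axes: x right, y down, z forward; pixel columns grow to the right and rows downward; lengths in m; the calibration is good to about 2 mm. A picture is of the moment at which its call begins.
- hand_in(): hands the job in; it is judged then, once.
The state is a dict: "clock": time; "joint_pos": joint angles; "joint_velocities": joint speeds; "tau": joint torques, N m; "position": TCP position; "ee_rot": TCP orientation; "ft_force": force on the tool from outside, world axes, zero at the start; "torque": the same for the moment, N m; "grip_width": opening from 0.0 (shut) to 1.0 (fully open); "grasp_force": force on a finger pad.
Only numpy, scipy, OpenCV 4.12 (cv2) and the standard library are available. Lean on these libraries where they do the work, as an engineer would, in place of code of your own. Each camera call takes 0.05 s, during which the arm holds its last target. There are 200 camera calls.

TASK

Tidy up the puzzle chest: lay the loose third puzzle board squarely on the two boards in the chest, set down rather than dropped, then carry the double lid over by the little tower of the inner lid, both lids still nested, lower it until the inner lid is fully seated in the chest, and let go. Then take the outer lid by its collar and lift it straight off alone, without disturbing the inner lid, and finish holding it level in the gripper, still, with its underside a good finger's width (about 2 cm) above the tower's top; leave the other toys alone.

Things in the scene. Friction and masses are not known exactly. Their poses are not given: they have to be found in the camera images.
- chest: puzzle chest, open dark wooden box fixed to the table left or right of the robot: 156 x 156 mm outside, opening 140 x 140 mm, rim 70 mm and inner floor 10 mm above the table. Its hinged lid is folded back and hangs outside on its +x face (adds 9 mm, below the rim). Origin: centre of the underside, z up, x and y along the walls
- pile_top: upper of two flat plain puzzle boards lying one on the other in the chest, long side roughly along the chest's x: each 100 (x) x 56 (y) x 12 (z) mm. Origin: centre of its underside, z up; its top is 34 mm above the table
- board: the third, identical puzzle board, flat on the table between chest and lids: 100 (x) x 56 (y) x 12 (z) mm, about 60 g. Origin: centre of its underside, z up. Gripped across its 56 mm width
- inner_lid: inner lid, on the table across from the chest, about 0.28 kg. Above its origin (centre of underside, z up): 0-12 mm foot 132 x 132, bevelled to 118 x 118 below (4 mm play in the chest, any quarter turn fits), 12-20 mm plate 152 x 152 (rests on the rim; origin then 58 mm above the chest's), to 84 mm a central tower 24 x 24, sides along x, y. Lifted by it, both lids come
- outer_lid: outer lid, loose on the inner lid's plate, about 0.18 kg. Above its origin (centre of underside, z up; 14 mm above the inner lid's when nested): 0-6 mm skirt round that plate (3 mm play), 6-14 mm plate 166 x 166, 14-40 mm collar 48 x 48, sides along x, y, round a 34 mm square hole; the tower stands 30 mm out of it. Lifted by the collar it comes off alone
- crown: bystander, to be left alone: a painted wooden crown, a spiked ring 76 mm across and 58 high. Origin: centre of its underside
- tower_block: bystander, to be left alone: a purple toy castle tower block, 45 x 45 x 92 mm, standing loose on the table (not part of the lids). Origin: centre of its underside
- key: bystander, to be left alone: a gold key shape lying flat, about 106 x 42 x 10 mm. Origin: centre of its underside
- horse: bystander, to be left alone: a brown standing horse cutout on a 80 x 34 mm foot, 85 mm high. Origin: centre of its underside
- car: bystander, to be left alone: a plain wooden toy car 80 x 48 x 48 mm. Origin: centre of its underside
- cup: bystander, to be left alone: an empty white cup, 68 mm across and 85 high. Origin: centre of its underside
- arch: bystander, to be left alone: a plain wooden arch block 70 x 30 x 46 mm. Origin: centre of its underside
There are look-alikes about, which are no part of the job. Leave any orange look-alike of the inner_lid alone.

How it is judged:
On the way, in this order (a step that is already met when the one before it is completed fails the run):
1. the third board lies squarely on the pile in the chest, released (horizontal distance between board and pile_top below 0.008 m and angle between the x axis of board and the x axis of pile_top, either way round below 0.12 rad and z of board in the frame of pile_top between 0.009 and 0.015 m and angle between board's own z axis and vertical below 0.08 rad and contact force between the fingers and board below 0.05 N and linear speed of board below 0.02 m/s), for 0.2 s.
2. the nested lids sit on the chest, inner lid fully seated, outer lid still on it, tower released (z of inner_lid in the frame of chest between 0.055 and 0.061 m and horizontal distance between inner_lid and chest below 0.008 m and angle between inner_lid's own z axis and vertical below 0.04 rad and z of outer_lid in the frame of inner_lid below 0.018 m and horizontal distance between board and pile_top below 0.01 m and contact force between the fingers and inner_lid below 0.05 N and linear speed of inner_lid below 0.02 m/s), for 0.2 s.
At the end, for the whole second after the job is handed in: Outer lid gripped, still, level within 0.2 rad, underside 8 mm or more above the tower top, touching neither inner lid nor chest; inner lid seated within 3 mm of depth, 8 mm of centre, 0.04 rad of level, not touched; third board within 10 mm (8 mm when laid) and 0.12 rad of the one below (angle between the x axis of board and the x axis of pile_top, either way round below 0.12 rad and z of board in the frame of pile_top between 0.009 and 0.015 m and angle between board's own z axis and vertical below 0.08 rad and horizontal distance between board and pile_top below 0.01 m and z of inner_lid in the frame of chest between 0.055 and 0.061 m and horizontal distance between inner_lid and chest below 0.008 m and angle between inner_lid's own z axis and vertical below 0.04 rad and z of outer_lid in the frame of inner_lid above 0.092 m and height (world z) of outer_lid between 0.145 and 0.35 m and contact force between the fingers and outer_lid above 1 N and contact force between each of outer_lid, the fingers and inner_lid below 0.05 N and contact force between outer_lid and chest below 0.05 N and angle between outer_lid's own z axis and vertical below 0.2 rad and linear speed of outer_lid below 0.03 m/s); the arm keeps its last pose, push and grip.
It fails at once if the outer lid is parted from the inner lid while the inner lid is not fully seated in the chest (z of outer_lid in the frame of inner_lid above 0.03 m and (z of inner_lid in the frame of chest below 0.053 m or z of inner_lid in the frame of chest above 0.063 m or horizontal distance between inner_lid and chest above 0.009 m or angle between inner_lid's own z axis and vertical above 0.06 rad)).
It fails at once if the third board is dropped onto the pile from more than 25 mm (horizontal distance between board and pile_top below 0.06 m and z of board in the frame of pile_top above 0.037 m and contact force between the fingers and board below 0.02 N).
It fails at once if the lids are dropped onto the chest from more than 20 mm (horizontal distance between inner_lid and chest below 0.06 m and z of inner_lid in the frame of chest above 0.078 m and contact force between the fingers and inner_lid below 0.02 N).
It fails at once if a bystander is pushed more than 30 mm or knocked over (distance of any of crown, tower_block, key, horse, car, cup, arch from where it was at the start of the episode above 0.03 m or angle between any of crown, tower_block, key, horse, car, cup, arch's own z axis and vertical above 0.5 rad).
It also fails if it takes over 67 s, if anything falls off the work surface, if the arm or the gripper's body presses on something with over 40 N, if the wrist force passes 120 N, or if a joint passes its speed limit or range.

## Working session

There is one attempt and no reset: what is moved stays moved. The work goes in short steps, Python scripts to look and compute and a tool call to move; the robot and the scene stay as the last step left them, time stands still between calls to the robot, and variables do not carry over. Pictures are saved under pics/ and viewed, at most 10 in all, crops included, and the job is handed in when it is done.

Besides the shell and the picture viewer there is one more tool, called after "Call:" by a JSON object that holds its "op" and its "data". move_arm: Moves the arm, as the interface text tells. Its arguments: {"type":"object","properties":{"plan":{"type":"array","items":{"type":"object","properties":{"delta_pos":{"type":"array","items":{"type":"number"}},"turn":{"type":"array","items":{"type":"number"}},"fingers":{"type":"number"}}}},"force":{"type":"number"}},"required":["plan"]}

```bash
mkdir -p pics; python3 - <<'E'
from workcell import *
import cv2,numpy as np
o=get_obs();print({k:np.round(v,4).tolist() for k,v in o.items()}, tip_reach)
for n in("top","side"):
    c=camera(n);np.savez(f"{n}0.npz",**c);cv2.imwrite(f"pics/{n}0.png",cv2.resize(c["color"][:,:,::-1],(800,600),interpolation=cv2.INTER_CUBIC))
    print(n,c["fx"],c["fy"],c["cx"],c["cy"],c["R"],c["t"])
E
```

```text
{'clock': 0.0, 'joint_pos': [1.2444, 0.3329, -0.0647, 1.4609, 0.0216, 1.3499, -0.0885], 'joint_velocities': [0.0024, 0.0005, 0.0005, 0.0017, -0.0007, 0.0008, -0.0009], 'tau': [0.0002, -62.5434, 0.0496, -39.1611, 0.0163, 0.01, -0.0], 'position': [0.1869, -0.596, 0.2415], 'ee_rot': [0.9885, 0.1513, -0.0001, -0.0007], 'ft_force': [0.1125, -0.8943, -0.1208], 'torque': [0.019, 0.0137, -0.0278], 'grasp_force': 0.0, 'grip_width': 1.004} 0.011
top 370.4411268200073 370.4411268200073 257.2674330666868 192.7674637214327 [[-0.02546408 -0.9996558   0.00631303]
 [-0.98757407  0.02417568 -0.1552836 ]
 [ 0.15507753 -0.01018873 -0.98784976]] [-0.00367136  0.51663134  1.01437592]
side 375.5883303396323 375.5883303396323 254.6140250795263 191.28644179955526 [[-0.99878763 -0.04815758  0.01020398]
 [-0.04102856  0.69982811 -0.71313202]
 [ 0.02720168 -0.71268609 -0.70095549]] [0.5039184  0.06420356 1.10293454]
```

View pics/top0.png

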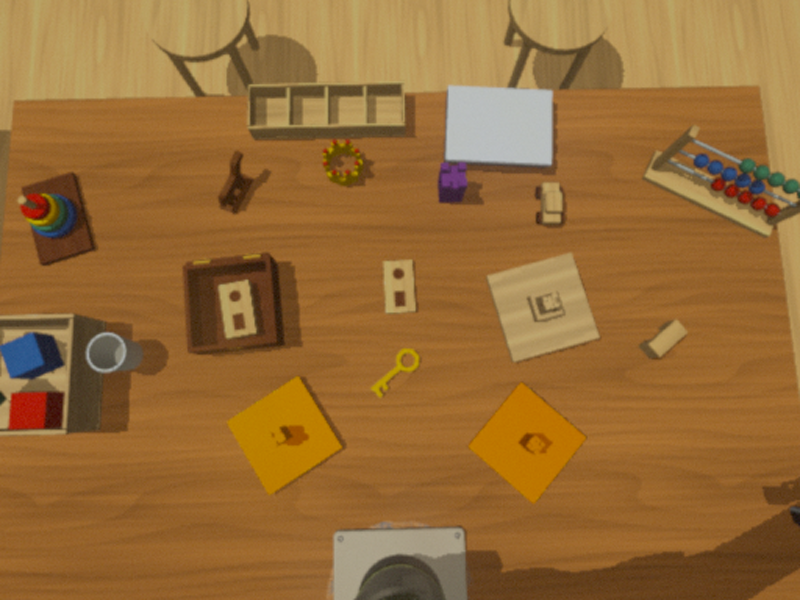

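View pics/side0.png

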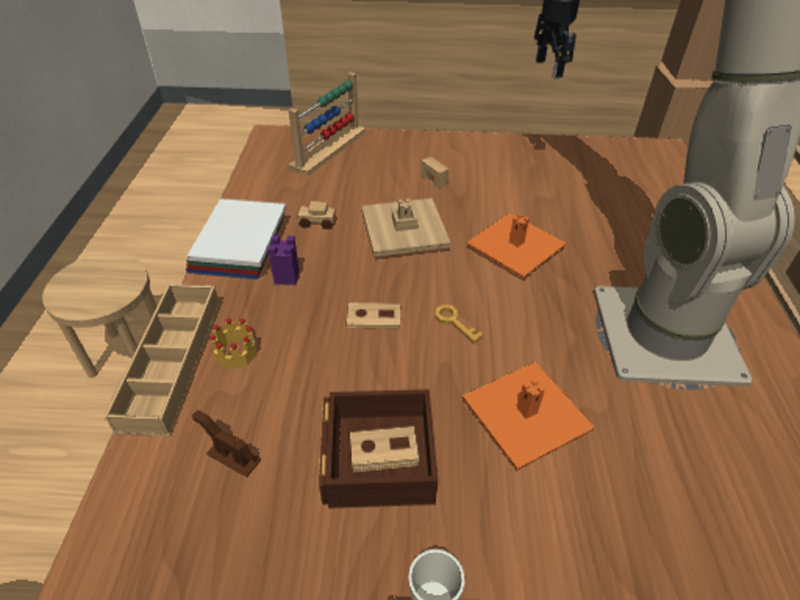

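Top view (800x600): chest at (233,303) with the pile at (239,308), the loose board at (399,286), the wooden lids at (543,305), and orange look-alikes at (285,435) and (528,440). Next I measure from the point clouds.

```bash
cat > h.py <<'E'
import numpy as np,cv2
def cloud(c):
    v,u=np.mgrid[0:384,0:512];z=c["range_z"]
    P=np.stack([(u-c["cx"])/c["fx"]*z,(v-c["cy"])/c["fy"]*z,z],-1)
    W=(P-c["t"])@c["R"];W[z<=0]=np.nan
    return W
def rect(W,ctr,r,z0,z1):
    m=(np.abs(W[...,0]-ctr[0])<r)&(np.abs(W[...,1]-ctr[1])<r)&(W[...,2]>z0)&(W[...,2]<z1)
    p=W[m]
    if len(p)<5:return len(p)
    (c,s,a)=cv2.minAreaRect((p[:,:2]*1000).astype(np.float32))
    return len(p),np.round(c,1),np.round(s,1),round(a,1),"z",round(float(np.median(p[:,2])),4)
E
python3 - <<'E'
from h import *
T=cloud(np.load("top0.npz"));S=cloud(np.load("side0.npz"))
g=lambda x,y:T[int(y/1.5625),int(x/1.5625)]
for n,px,r,bands in (("chest",(239,308),.12,[(.06,.08)]),("pile",(239,308),.058,[(.026,.042)]),("board",(399,286),.08,[(.006,.02)]),
  ("lid",(520,300),.16,[(.02,.04),(.046,.062),(.075,.095)])):
    c=g(*px);print(n,np.round(c,3))
    for b in bands:
        for k,W in(("T",T),("S",S)): print("  ",b,k,rect(W,c,r,*b))
for n,px in (("key",(382,385)),("key2",(408,358)),("orange1",(285,435)),("purple",(453,183)),("cup",(105,352)),("horse",(237,185)),("crown",(343,162)),("arch",(667,338)),("car",(552,203)),("or2",(528,440))):print(n,np.round(g(*px),3))
E
```

```text
chest [0.512 0.284 0.034]
   (0.06, 0.08) T (895, array([521.2, 290.3]), array([166.8, 157.7]), 5.1, 'z', 0.0691)
   (0.06, 0.08) S (1193, array([522.4, 291.4]), array([164.9, 159.2]), 5.3, 'z', 0.0677)
pile [0.512 0.284 0.034]
   (0.026, 0.042) T (701, array([512.5, 285.4]), array([100.1,  56.9]), 10.0, 'z', 0.0339)
   (0.026, 0.042) S (923, array([513.5, 287.3]), array([99.7, 59.2]), 9.9, 'z', 0.0324)
board [ 0.55  -0.011  0.015]
   (0.006, 0.02) T (638, array([538.2, -18.6]), array([128.3,  71. ]), 5.1, 'z', 0.0118)
   (0.006, 0.02) S (483, array([552.7,  -9.2]), array([97.8, 61.8]), 2.3, 'z', 0.0102)
lid [ 0.515 -0.233  0.027]
   (0.02, 0.04) T (3072, array([ 518.6, -272. ]), array([300., 173.]), 12.1, 'z', 0.0278)
   (0.02, 0.04) S (1316, array([ 524.6, -269. ]), array([279.6, 176.4]), 15.5, 'z', 0.0259)
   (0.046, 0.062) T (166, array([ 504.2, -275.4]), array([47.8, 50.1]), 14.4, 'z', 0.0534)
   (0.046, 0.062) S (103, array([ 504.6, -272.5]), array([48.4, 52.7]), 15.5, 'z', 0.0511)
   (0.075, 0.095) T (83, array([ 503.9, -275.5]), array([23.8, 25.2]), 14.3, 'z', 0.0806)
   (0.075, 0.095) S (39, array([ 505.6, -272.2]), array([22.3, 25.4]), 15.7, 'z', 0.0795)
key [0.368 0.025 0.008]
key2 [ 0.416 -0.025 -0.001]
orange1 [0.287 0.189 0.075]
purple [ 0.727 -0.112  0.075]
cup [0.438 0.52  0.038]
horse [0.747 0.29  0.038]
crown [0.804 0.093 0.001]
arch [ 0.438 -0.49   0.045]
car [ 0.696 -0.3    0.049]
or2 [ 0.268 -0.223  0.068]
```

```bash
cat >> h.py <<'E'
from scipy.optimize import minimize
def fit(c,x0,half,h,tol=.004,inner=None,r=.03,above=False):
    """least-squares fit of a (hollow) rectangle at height h to the pixels measured at that height"""
    W=cloud(c);v,u=np.mgrid[0:384,0:512]
    d=np.stack([(u-c["cx"])/c["fx"],(v-c["cy"])/c["fy"],np.ones(u.shape)],-1)@c["R"];o=-c["t"]@c["R"]
    p=o+d*((h-o[2])/d[...,2])[...,None]
    m=np.hypot(*(p[...,:2]-x0[:2]).transpose(2,0,1))<np.hypot(*half)+r
    z=W[m][:,2];lab=((z>h-tol)&((z<h+tol)|above)).astype(float);q=p[m][:,:2]
    sg=lambda t:1/(1+np.exp(-np.clip(t/.0008,-50,50)))
    def mod(s):
        a=s[2];e=(q-s[:2])@np.array([[np.cos(a),-np.sin(a)],[np.sin(a),np.cos(a)]])
        f=lambda hf:sg(hf[0]-abs(e[:,0]))*sg(hf[1]-abs(e[:,1]))
        return f(half)-(f(inner) if inner else 0)
    best=minimize(lambda s:((mod(s)-lab)**2).sum(),x0,method="Nelder-Mead",options=dict(initial_simplex=np.array(x0)+np.array([[0,0,0],[.006,0,0],[0,.006,0],[0,0,.06]]),xatol=1e-5,fatol=1e-3))
    s=best.x;return np.round([s[0]*1e3,s[1]*1e3,np.degrees(s[2])],2),round(best.fun/lab.sum(),3)
E
python3 - <<'E'
from h import *
R=np.radians
for k in("top","side"):
    c=dict(np.load(k+"0.npz"));dz=-.0015 if k=="side" else 0
    print(k,"rim",fit(c,[.517,.29,R(5)],(.078,.078),.07+dz,inner=(.07,.07)))
    print("  pile",fit(c,[.512,.286,R(10)],(.05,.028),.034+dz,r=-.005))
    print("  board",fit(c,[.5527,-.0095,R(3)],(.05,.028),.012+dz,tol=.005,r=.01))
    print("  outer",fit(c,[.504,-.274,R(14.5)],(.083,.083),.028+dz,above=True,tol=.005))
    print("  collar",fit(c,[.504,-.274,R(14.5)],(.024,.024),.054+dz,r=.005,above=True))
    print("  tower",fit(c,[.504,-.274,R(14.5)],(.012,.012),.082+dz,r=.005,above=True))
E
```

```text
top rim (array([516.82, 289.25,   5.05]), np.float64(0.147))
  pile (array([512.61, 285.19,   9.54]), np.float64(0.044))
  board (array([551.02, -11.65,   1.94]), np.float64(0.035))
  outer (array([ 504.03, -275.07,   14.24]), np.float64(0.022))
  collar (array([ 504.07, -275.15,   12.99]), np.float64(0.233))
  tower (array([ 503.77, -275.72,   14.65]), np.float64(0.329))
side rim (array([517.88, 291.52,   5.13]), np.float64(0.139))
  pile (array([513.62, 287.91,   9.34]), np.float64(0.029))
  board (array([ 5.5223e+02, -8.0600e+00,  4.1000e-01]), np.float64(0.059))
  outer (array([ 505.19, -271.41,   14.2 ]), np.float64(0.042))
  collar (array([ 505.41, -273.51,   15.84]), np.float64(0.315))
  tower (array([ 505.01, -272.3 ,   10.97]), np.float64(0.239))
```

```bash
cat >> h.py <<'E'
from scipy.spatial.transform import Rotation as Ro
def go(xyz,yaw):
    """tool-frame shift and turn to a world position and yaw (deg, tool x axis), pointing down"""
    from workcell import get_obs
    o=get_obs();A=Ro.from_quat(o["ee_rot"])
    B=Ro.from_euler("z",yaw,degrees=True)*Ro.from_quat([1,0,0,0])
    print("t",round(o["clock"],2),"pos",np.round(o["position"],4),"grip",round(o["grip_width"],3),o["grasp_force"],"ft",np.round(o["ft_force"],1))
    print("delta",np.round(A.inv().apply(np.array(xyz)-o["position"]),4),"turn",np.round((A.inv()*B).as_rotvec(),4))
E
python3 -c "
from h import *
go([.5516,-.0099,.12],1.3)"
```

```text
t 0.1 pos [ 0.1868 -0.5961  0.2416] grip 0.997 0.0 ft [-0.3 -0.5 -0.5]
delta [ 0.5234 -0.4501  0.1221] turn [-0.0013  0.0003  0.2811]
```

Careful with the scale: shifts go in shares of 0.8 m and turns go in shares of pi/2 rad. That gives: 0.523 m / 0.8 = 0.6538, -0.45 m / 0.8 = -0.5625, 0.281 rad / 1.5708 = 0.1789.

Call:
{"op": "move_arm", "data": {"plan": [{"delta_pos":[0.6538,-0.5625,0.1525],"turn":[-0.0006,0,0.1789],"fingers":0.2},{"delta_pos":[0.6538,-0.5625,0.1525],"turn":[-0.0006,0,0.1789],"fingers":0.2},{"delta_pos":[0.6538,-0.5625,0.1525],"turn":[-0.0006,0,0.1789],"fingers":0.2},{"delta_pos":[0.6538,-0.5625,0.1525],"turn":[-0.0006,0,0.1789],"fingers":0.2},{"delta_pos":[0.6538,-0.5625,0.1525],"turn":[-0.0006,0,0.1789],"fingers":0.2},{"delta_pos":[0.6538,-0.5625,0.1525],"turn":[-0.0006,0,0.1789],"fingers":0.2},{"delta_pos":[0.6538,-0.5625,0.1525],"turn":[-0.0006,0,0.1789],"fingers":0.2},{"delta_pos":[0.6538,-0.5625,0.1525],"turn":[-0.0006,0,0.1789],"fingers":0.2},{"delta_pos":[0.6538,-0.5625,0.1525],"turn":[-0.0006,0,0.1789],"fingers":0.2},{"delta_pos":[0.6538,-0.5625,0.1525],"turn":[-0.0006,0,0.1789],"fingers":0.2},{"delta_pos":[0.6538,-0.5625,0.1525],"turn":[-0.0006,0,0.1789],"fingers":0.2},{"delta_pos":[0.6538,-0.5625,0.1525],"turn":[-0.0006,0,0.1789],"fingers":0.2}], "force": 40}}

```text
clock: 1.6
position: [0.552, -0.0057, 0.1193]
ee_rot: [1.0, 0.014, -0.0, -0.001]
ft_force: [-0.2, -0.1, -0.1]
grip_width: 0.799
grasp_force: 0.0
```

```bash
python3 - <<'E'
from h import *
from workcell import *
for k in("side","top"):
    c=camera(k);np.savez(k+"1.npz",**c);W=cloud(c)
    if k=="side": cv2.imwrite("pics/s1.png",cv2.resize(c["color"][140:250,180:300][:,:,::-1],None,fx=5,fy=5,interpolation=cv2.INTER_CUBIC))
    m=(abs(W[...,0]-.552)<.08)&(abs(W[...,1]+.006)<.09)&(W[...,2]>.05)&(W[...,2]<.2)
    p=W[m];print(k,len(p))
    for z in np.arange(.09,.2,.006):
        q=p[abs(p[:,2]-z)<.003]
        if len(q): print(round(z,3),len(q),np.round([q[:,0].min(),q[:,0].max(),q[:,1].min(),q[:,1].max()],3), "innergap",np.round([q[q[:,1]<-.006][:,1].max(initial=-1),q[q[:,1]>-.006][:,1].min(initial=1)],3))
go([.5516,-.0099,.1],1.3)
E
```

```text
side 219
0.114 1 [0.56  0.56  0.036 0.036] innergap [-1.     0.036]
0.12 8 [0.543 0.562 0.037 0.042] innergap [-1.     0.037]
0.126 10 [0.543 0.562 0.034 0.043] innergap [-1.     0.034]
0.132 13 [0.543 0.562 0.034 0.045] innergap [-1.     0.034]
0.138 15 [ 0.543  0.562 -0.041  0.045] innergap [-0.039  0.034]
0.144 12 [ 0.545  0.558 -0.042  0.043] innergap [-0.042  0.04 ]
0.156 1 [0.54  0.54  0.038 0.038] innergap [-1.     0.038]
0.162 10 [0.54  0.564 0.034 0.061] innergap [-1.     0.034]
0.168 38 [0.538 0.564 0.033 0.063] innergap [-1.     0.033]
0.174 11 [0.54  0.561 0.032 0.061] innergap [-1.     0.032]
0.18 15 [0.535 0.569 0.023 0.061] innergap [-1.     0.023]
0.186 26 [0.535 0.568 0.006 0.063] innergap [-1.     0.006]
0.192 33 [0.535 0.569 0.002 0.064] innergap [-1.     0.002]
0.198 26 [ 0.535  0.57  -0.019  0.064] innergap [-0.016  0.017]
top 24
0.162 2 [0.539 0.544 0.045 0.047] innergap [-1.     0.045]
0.168 7 [0.538 0.548 0.042 0.057] innergap [-1.     0.042]
0.174 4 [0.539 0.549 0.044 0.047] innergap [-1.     0.044]
0.18 4 [0.538 0.539 0.049 0.057] innergap [-1.     0.049]
0.186 2 [0.538 0.539 0.051 0.059] innergap [-1.     0.051]
0.192 4 [0.538 0.539 0.048 0.058] innergap [-1.     0.048]
0.198 1 [0.54  0.54  0.048 0.048] innergap [-1.     0.048]
t 1.7 pos [ 0.5514 -0.009   0.1196] grip 0.798 0.0 ft [ 0.5 -1.  -1.1]
delta [0.0002 0.0009 0.0196] turn [0.0002 0.001  0.0028]
```

View pics/s1.png

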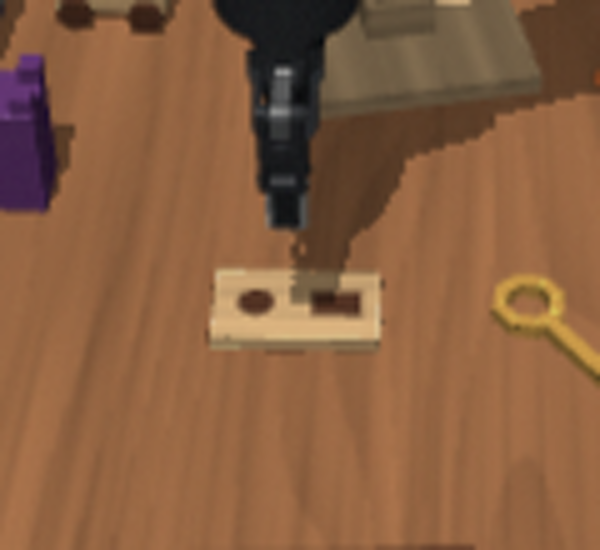

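In the tool's units: 0.1085 m / 0.8 = 0.1356, 0.001 m / 0.8 = 0.0013.

Call:
{"op": "move_arm", "data": {"plan": [{"delta_pos":[0,0.0013,0.05],"turn":[0,0,0],"fingers":0.2},{"delta_pos":[0,0.0013,0.0938],"turn":[0,0,0],"fingers":0.2},{"delta_pos":[0,0.0013,0.1188],"turn":[0,0,0],"fingers":0.2},{"delta_pos":[0,0.0013,0.13],"turn":[0,0,0],"fingers":0.2},{"delta_pos":[0,0.0013,0.1356],"turn":[0,0,0],"fingers":0.2},{"delta_pos":[0,0.0013,0.1356],"turn":[0,0,0],"fingers":0.2},{"delta_pos":[0,0.0013,0.1356],"turn":[0,0,0],"fingers":0.3},{"delta_pos":[0,0.0013,0.1356],"turn":[0,0,0],"fingers":0.5},{"delta_pos":[0,0.0013,0.1356],"turn":[0,0,0],"fingers":0.5},{"delta_pos":[0,0.0013,0.1356],"turn":[0,0,0],"fingers":0.5}], "force": 40}}

```text
clock: 2.95
position: [0.5521, -0.0117, 0.0129]
ee_rot: [1.0, 0.011, 0.001, 0.001]
ft_force: [-1.5, 0.5, 5.3]
grip_width: 0.639
grasp_force: 41.8
```

```bash
python3 -c "
from h import *
go([.5129,.2866,.14],9.4)"
```

```text
t 2.95 pos [ 0.5521 -0.0117  0.0129] grip 0.639 41.84530198574066 ft [-1.5  0.5  5.3]
delta [-0.0322 -0.2989 -0.1276] turn [ 0.0015 -0.0015 -0.1412]
```

In the tool's units: -0.299 m / 0.8 = -0.3738, -0.15 m / 0.8 = -0.1875, -0.141 rad / 1.5708 = -0.0898.

Call:
{"op": "move_arm", "data": {"plan": [{"delta_pos":[0,0,-0.0375],"turn":[0,0,0],"fingers":0.5},{"delta_pos":[0,0,-0.1],"turn":[0,0,0],"fingers":0.5},{"delta_pos":[-0.0063,-0.05,-0.1375],"turn":[0,0,-0.0127],"fingers":0.5},{"delta_pos":[-0.0125,-0.1188,-0.1375],"turn":[0,0,-0.0318],"fingers":0.5},{"delta_pos":[-0.02,-0.1875,-0.1375],"turn":[0,0,-0.0509],"fingers":0.5},{"delta_pos":[-0.0275,-0.25,-0.1375],"turn":[0,0,-0.0637],"fingers":0.5},{"delta_pos":[-0.0338,-0.3125,-0.1375],"turn":[0,0,-0.0796],"fingers":0.5},{"delta_pos":[-0.0375,-0.3563,-0.1375],"turn":[0,0,-0.0891],"fingers":0.5},{"delta_pos":[-0.0394,-0.3738,-0.1375],"turn":[0.001,-0.001,-0.0898],"fingers":0.5},{"delta_pos":[-0.0394,-0.3738,-0.1375],"turn":[0.001,-0.001,-0.0898],"fingers":0.5},{"delta_pos":[-0.0394,-0.3738,-0.1375],"turn":[0.001,-0.001,-0.0898],"fingers":0.5}]}}

```text
clock: 4.32
position: [0.5139, 0.2848, 0.1214]
ee_rot: [0.997, 0.081, -0.001, 0.0]
ft_force: [0.4, -0.0, -0.9]
grip_width: 0.636
grasp_force: 43.2
```

```bash
python3 - <<'E'
from h import *
from workcell import *
R=np.radians
c={k:camera(k) for k in("side","top")}
o=get_obs();z=o["position"][2]
for k in c:
    h=z-.0129+.012-(.0015 if k=="side" else 0)
    print(k,fit(c[k],[.5131,.2865,R(9.4)],(.05,.028),h,tol=.006,r=.0,above=True))
s=c["side"]["color"];cv2.imwrite("pics/s2.png",cv2.resize(s[170:330,190:300][:,:,::-1],None,fx=3.7,fy=3.7,interpolation=cv2.INTER_CUBIC))
go([.5136,.2865,.049],9.4)
E
```

```text
side (array([514.09, 287.1 ,   9.6 ]), np.float64(0.199))
top (array([511.18, 284.49,  11.37]), np.float64(0.393))
t 4.42 pos [0.5138 0.2849 0.1214] grip 0.638 43.1868052482605 ft [ 0.4 -0.7 -0.9]
delta [ 0.0001 -0.0016  0.0724] turn [ 0.0004  0.0013 -0.0026]
```

View pics/s2.png

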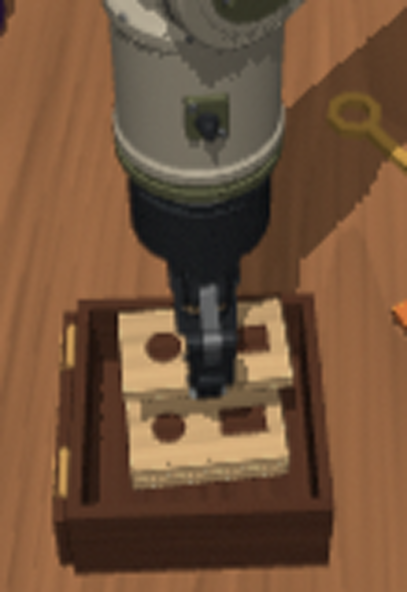

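The held board is level above the pile, within about 1 mm of it in the side view. Lowering.

In the tool's units: 0.0745 m / 0.8 = 0.0931, 0.074 m / 0.8 = 0.0925, -0.002 rad / 1.5708 = -0.0013.

Call:
{"op": "move_arm", "data": {"plan": [{"delta_pos":[0,-0.0013,0.0375],"turn":[0,0.0006,-0.0013],"fingers":0.5},{"delta_pos":[0,-0.0013,0.0625],"turn":[0,0.0006,-0.0013],"fingers":0.5},{"delta_pos":[0,-0.0013,0.0775],"turn":[0,0.0006,-0.0013],"fingers":0.5},{"delta_pos":[0,-0.0013,0.085],"turn":[0,0.0006,-0.0013],"fingers":0.5},{"delta_pos":[0,-0.0013,0.09],"turn":[0,0.0006,-0.0013],"fingers":0.5},{"delta_pos":[0,-0.0013,0.0925],"turn":[0,0.0006,-0.0013],"fingers":0.5},{"delta_pos":[0,-0.0013,0.0931],"turn":[0,0.0006,-0.0013],"fingers":0.5},{"delta_pos":[0,-0.0013,0.0931],"turn":[0,0.0006,-0.0013],"fingers":0.5}]}}

```text
clock: 5.42
position: [0.513, 0.2877, 0.0473]
ee_rot: [0.997, 0.083, 0.0, -0.0]
ft_force: [-0.2, -1.3, -0.2]
grip_width: 0.641
grasp_force: 43.2
```

In the tool's units: 0.24 m / 0.8 = 0.3, 0.001 m / 0.8 = 0.0013.

Call:
{"op": "move_arm", "data": {"plan": [{"delta_pos":[0,0,0.0013],"turn":[0,0,0],"fingers":0.5},{"delta_pos":[0,0,0.0013],"turn":[0,0,0],"fingers":0.5},{"delta_pos":[0,0,0.0013],"turn":[0,0,0],"fingers":0.2},{"delta_pos":[0,0,0.0013],"turn":[0,0,0],"fingers":0.2},{"delta_pos":[0,0,0.0013],"turn":[0,0,0],"fingers":0.2},{"delta_pos":[0,0,-0.025],"turn":[0,0,0],"fingers":0.2},{"delta_pos":[0,0,-0.075],"turn":[0,0,0],"fingers":0.2},{"delta_pos":[0,0,-0.125],"turn":[0,0,0],"fingers":0.1},{"delta_pos":[0,0.075,-0.125],"turn":[0,0,0],"fingers":0},{"delta_pos":[0,0.15,-0.125],"turn":[0,0,0],"fingers":0},{"delta_pos":[0,0.225,-0.125],"turn":[0,0,0],"fingers":0},{"delta_pos":[0,0.3,-0.125],"turn":[0,0,0],"fingers":0}]}}

```text
clock: 6.92
position: [0.553, 0.0492, 0.1487]
ee_rot: [0.997, 0.083, 0.001, -0.0]
ft_force: [1.0, -0.5, 0.5]
grip_width: 1.003
grasp_force: 0.0
```

```bash
python3 - <<'E'
from h import *
from workcell import *
R=np.radians
for k in("side","top"):
    c=camera(k)
    print(k,fit(c,[.5131,.2865,R(9.4)],(.05,.028),.046-(.0015 if k=="side" else 0),r=-.005),
     "orig pile",fit(c,[.5131,.2865,R(9.4)],(.05,.028),.034-(.0015 if k=="side" else 0),r=-.005)[1],
     "rim",fit(c,[.517,.29,R(5)],(.078,.078),.07,inner=(.07,.07)))
go([.5045,-.2735,.15],14.2)
E
```

```text
side (array([513.65, 289.27,   9.46]), np.float64(0.029)) orig pile 1.0 rim (array([517.78, 292.1 ,   5.13]), np.float64(0.14))
top (array([512.26, 286.42,   9.72]), np.float64(0.063)) orig pile 1.0 rim (array([516.83, 289.12,   5.1 ]), np.float64(0.14))
t 7.03 pos [0.5539 0.0428 0.148 ] grip 1.001 0.0 ft [ 0.7  0.  -0.7]
delta [-0.0978  0.3048 -0.0011] turn [ 0.0029 -0.0003 -0.0921]
```

In the tool's units: 0.305 m / 0.8 = 0.3813, -0.098 m / 0.8 = -0.1225, -0.092 rad / 1.5708 = -0.0586.

Call:
{"op": "move_arm", "data": {"plan": [{"delta_pos":[-0.1225,0.3813,-0.0013],"turn":[0.0019,0,-0.0586],"fingers":0},{"delta_pos":[-0.1225,0.3813,-0.0013],"turn":[0.0019,0,-0.0586],"fingers":0},{"delta_pos":[-0.1225,0.3813,-0.0013],"turn":[0.0019,0,-0.0586],"fingers":0},{"delta_pos":[-0.1225,0.3813,-0.0013],"turn":[0.0019,0,-0.0586],"fingers":0},{"delta_pos":[-0.1225,0.3813,-0.0013],"turn":[0.0019,0,-0.0586],"fingers":0},{"delta_pos":[-0.1225,0.3813,-0.0013],"turn":[0.0019,0,-0.0586],"fingers":0.2},{"delta_pos":[-0.1225,0.3813,-0.0013],"turn":[0.0019,0,-0.0586],"fingers":0.35},{"delta_pos":[-0.1225,0.3813,-0.0013],"turn":[0.0019,0,-0.0586],"fingers":0.35},{"delta_pos":[-0.1225,0.3813,-0.0013],"turn":[0.0019,0,-0.0586],"fingers":0.35}]}}

```text
clock: 8.15
position: [0.5068, -0.2645, 0.1481]
ee_rot: [0.992, 0.13, -0.0, -0.002]
ft_force: [0.8, -0.1, 0.6]
grip_width: 0.65
grasp_force: 0.0
```

```bash
python3 - <<'E'
from h import *
go([.5045,-.2735,.067],14.2)
go([.5045,-.2735,.067],14.2)
E
```

```text
t 8.15 pos [ 0.5068 -0.2645  0.1481] grip 0.65 0.0 ft [ 0.8 -0.1  0.6]
delta [-0.0046  0.0084  0.081 ] turn [-0.0036 -0.0003  0.0124]
t 8.15 pos [ 0.5068 -0.2645  0.1481] grip 0.65 0.0 ft [ 0.8 -0.1  0.6]
delta [-0.0046  0.0084  0.081 ] turn [-0.0036 -0.0003  0.0124]
```

In the tool's units: 0.02 m / 0.8 = 0.025.

Call:
{"op": "move_arm", "data": {"plan": [{"delta_pos":[0,0,0.025],"turn":[0,0,0],"fingers":0.35},{"delta_pos":[0,0,0.025],"turn":[0,0,0],"fingers":0.35},{"delta_pos":[0,0,0.025],"turn":[0,0,0],"fingers":0.35}]}}

```text
clock: 8.52
position: [0.5066, -0.2656, 0.1283]
ee_rot: [0.992, 0.129, -0.0, -0.002]
ft_force: [0.2, -0.6, 0.2]
grip_width: 0.653
grasp_force: 0.0
```

```bash
python3 - <<'E'
from h import *
from workcell import *
go([.5045,-.2735,.067],14.2)
c=camera("side");s=c["color"]
go([.5045,-.2735,.067],14.2)
cv2.imwrite("pics/s3.png",cv2.resize(s[60:180,210:310][:,:,::-1],None,fx=5,fy=5,interpolation=cv2.INTER_CUBIC))
E
```

```text
t 8.53 pos [ 0.5066 -0.2656  0.1283] grip 0.653 0.0 ft [ 0.2 -0.6  0.2]
delta [-0.004   0.0073  0.0613] turn [-0.0034 -0.0002  0.0107]
t 8.57 pos [ 0.5066 -0.2658  0.1285] grip 0.649 0.0 ft [-0.7  0.5 -0.2]
delta [-0.0041  0.0071  0.0615] turn [-0.003  -0.0005  0.0105]
```

View pics/s3.png

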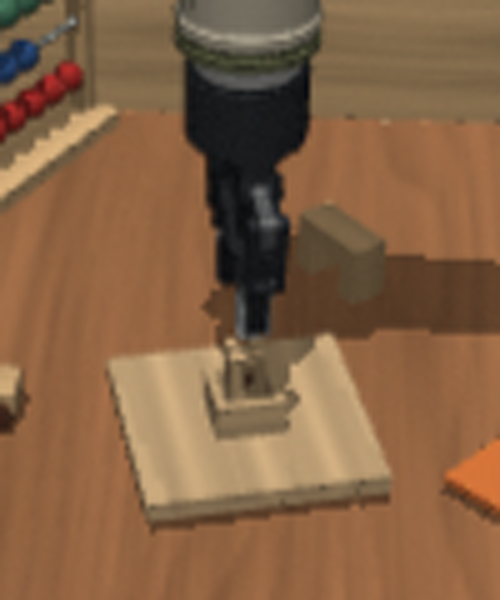

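The gripper is about 7 mm off the tower along its closing line. I correct this, descend and grip.

In the tool's units: 0.058 m / 0.8 = 0.0725, 0.05 m / 0.8 = 0.0625, 0.0105 rad / 1.5708 = 0.0067.

Call:
{"op": "move_arm", "data": {"plan": [{"delta_pos":[-0.005,0.0088,0],"turn":[-0.0019,0,0.0067],"fingers":0.3},{"delta_pos":[-0.005,0.0088,0.0125],"turn":[-0.0019,0,0.0067],"fingers":0.3},{"delta_pos":[-0.005,0.0088,0.0438],"turn":[-0.0019,0,0.0067],"fingers":0.3},{"delta_pos":[-0.005,0.0088,0.0625],"turn":[-0.0019,0,0.0067],"fingers":0.3},{"delta_pos":[-0.005,0.0088,0.0725],"turn":[-0.0019,0,0.0067],"fingers":0.3},{"delta_pos":[-0.005,0.0088,0.0725],"turn":[-0.0019,0,0.0067],"fingers":0.4},{"delta_pos":[-0.005,0.0088,0.0725],"turn":[-0.0019,0,0.0067],"fingers":0.6},{"delta_pos":[-0.005,0.0088,0.0725],"turn":[-0.0019,0,0.0067],"fingers":0.9},{"delta_pos":[-0.005,0.0088,0.0725],"turn":[-0.0019,0,0.0067],"fingers":0.9},{"delta_pos":[-0.005,0.0088,0.0725],"turn":[-0.0019,0,0.0067],"fingers":0.9}], "force": 70}}

```text
clock: 9.82
position: [0.5047, -0.2741, 0.0708]
ee_rot: [0.992, 0.123, 0.001, 0.0]
ft_force: [-0.6, -0.6, 5.5]
grip_width: 0.267
grasp_force: 70.2
```

```bash
python3 - <<'E'
from h import *
from workcell import *
R=np.radians
for k in("side","top"):
    c=camera(k);print(k,fit(c,[.504,-.274,R(14.5)],(.083,.083),.028-(.0015 if k=="side" else 0),above=True,tol=.005))
go([.5173,.2904,.14],5.1)
E
```

```text
side (array([ 504.69, -269.92,   13.92]), np.float64(0.113))
top (array([ 506.16, -284.78,   13.54]), np.float64(0.332))
t 9.93 pos [ 0.5047 -0.2741  0.0708] grip 0.264 70.20849600434303 ft [-0.7 -0.   6.4]
delta [ 0.1504 -0.5442 -0.0696] turn [ 0.0008 -0.0011  0.1581]
```

Call:
{"op": "move_arm", "data": {"plan": [{"delta_pos":[0,0,-0.0125],"turn":[0,0,0],"fingers":0.9},{"delta_pos":[0,0,-0.0375],"turn":[0,0,0],"fingers":0.9},{"delta_pos":[0,0,-0.075],"turn":[0,0,0],"fingers":0.9},{"delta_pos":[0,0,-0.1125],"turn":[0,0,0],"fingers":0.9},{"delta_pos":[0,0,-0.1375],"turn":[0,0,0],"fingers":0.9},{"delta_pos":[0,0,-0.15],"turn":[0,0,0],"fingers":0.9},{"delta_pos":[0,0,-0.15],"turn":[0,0,0],"fingers":0.9}]}}

```text
clock: 10.8
position: [0.5042, -0.2737, 0.1904]
ee_rot: [0.992, 0.123, 0.0, 0.0]
ft_force: [-0.6, -0.6, -6.2]
grip_width: 0.266
grasp_force: 69.4
```

```bash
python3 - <<'E'
from h import *
from workcell import *
go([.5173,.2904,.19],5.1)
E
```

```text
t 10.8 pos [ 0.5042 -0.2737  0.1904] grip 0.266 69.41244810819626 ft [-0.6 -0.6 -6.2]
delta [ 1.508e-01 -5.437e-01  4.000e-04] turn [ 0.0002 -0.0005  0.1584]
```

In the tool's units: -0.5437 m / 0.8 = -0.6796, 0.03 m / 0.8 = 0.0375, 0.158 rad / 1.5708 = 0.1006.

Call:
{"op": "move_arm", "data": {"plan": [{"delta_pos":[0.0063,-0.0225,0],"turn":[0,0,0.0032],"fingers":0.9},{"delta_pos":[0.0188,-0.0675,0],"turn":[0,0,0.0102],"fingers":0.9},{"delta_pos":[0.0375,-0.135,0],"turn":[0,0,0.0204],"fingers":0.9},{"delta_pos":[0.0563,-0.2038,0],"turn":[0,0,0.0306],"fingers":0.9},{"delta_pos":[0.0775,-0.2788,0],"turn":[0,0,0.0414],"fingers":0.9},{"delta_pos":[0.0975,-0.3538,0],"turn":[0,0,0.0522],"fingers":0.9},{"delta_pos":[0.1188,-0.4288,0],"turn":[0,0,0.0637],"fingers":0.9},{"delta_pos":[0.1388,-0.5025,0],"turn":[0,0,0.0745],"fingers":0.9},{"delta_pos":[0.1588,-0.5713,0],"turn":[0,0,0.0847],"fingers":0.9},{"delta_pos":[0.1738,-0.625,0],"turn":[0,0,0.0929],"fingers":0.9},{"delta_pos":[0.1838,-0.6625,0],"turn":[0,0,0.0987],"fingers":0.9},{"delta_pos":[0.1888,-0.6796,0],"turn":[0,0,0.1006],"fingers":0.9}]}}

```text
clock: 12.3
position: [0.5155, 0.2931, 0.1891]
ee_rot: [0.999, 0.046, -0.001, -0.0]
ft_force: [-0.4, -0.6, -5.2]
grip_width: 0.269
grasp_force: 69.5
```

Call:
{"op": "move_arm", "data": {"plan": [{"delta_pos":[0,0,0],"turn":[0,0,0],"fingers":0.9},{"delta_pos":[0,0,0],"turn":[0,0,0],"fingers":0.9},{"delta_pos":[0,0,0],"turn":[0,0,0],"fingers":0.9},{"delta_pos":[0,0,0],"turn":[0,0,0],"fingers":0.9}]}}

```text
clock: 12.8
position: [0.5177, 0.2896, 0.1901]
ee_rot: [0.999, 0.044, -0.0, -0.0]
ft_force: [0.0, 0.5, -5.4]
grip_width: 0.265
grasp_force: 69.5
```

```bash
python3 - <<'E'
from h import *
from workcell import *
R=np.radians
go([.5173,.2904,.19],5.1)
z=get_obs()["position"][2]-.0708
for k in("side","top"):
    c=camera(k);W=cloud(c);h=z+.028-(.0015 if k=="side" else 0)
    print(k,fit(c,[.517,.29,R(5)],(.083,.083),h,tol=.006,above=True))
    cv2.imwrite(f"pics/{k}4.png",cv2.resize(c["color"][120:,60:340][:,:,::-1],None,fx=2,fy=2))
    m=(abs(W[...,0]-.517)<.1)&(abs(W[...,1]-.29)<.1)&(abs(W[...,2]-h)<.006)
    p=W[m];A=np.c_[p[:,:2]-[.517,.29],np.ones(len(p))];print("plane",np.linalg.lstsq(A,p[:,2],rcond=None)[0],len(p),"exp",h)
    np.savez(k+"4.npz",**c)
E
```

```text
t 12.8 pos [0.5177 0.2896 0.1901] grip 0.265 69.50124844908714 ft [ 0.   0.5 -5.4]
delta [-0.0003 -0.0008  0.0001] turn [-0.0002  0.     -0.0009]
side (array([517.95, 291.85,   5.06]), np.float64(0.116))
plane [-0.00045396 -0.00072804  0.1456798 ] 4308 exp 0.14579363570490073
top (array([478.82, 291.82,   7.91]), np.float64(0.434))
plane [-0.00331597  0.00467517  0.14740164] 1441 exp 0.14729363570490073
```

View pics/side4.png

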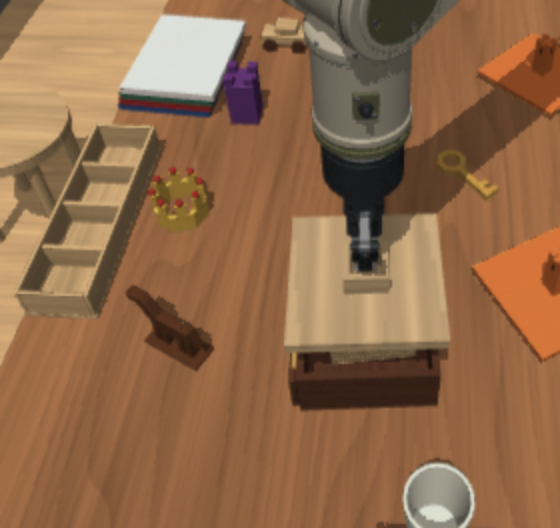

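The lids hang level above the chest and are aligned within about 0.5 mm and 0.1° in the side view. Lowering stepwise.

In the tool's units: 0.056 m / 0.8 = 0.07, 0.054 m / 0.8 = 0.0675.

Call:
{"op": "move_arm", "data": {"plan": [{"delta_pos":[0,0,0.0188],"turn":[0,0,0],"fingers":0.9},{"delta_pos":[0,0,0.0375],"turn":[0,0,0],"fingers":0.9},{"delta_pos":[0,0,0.0525],"turn":[0,0,0],"fingers":0.9},{"delta_pos":[0,0,0.06],"turn":[0,0,0],"fingers":0.9},{"delta_pos":[0,0,0.0638],"turn":[0,0,0],"fingers":0.9},{"delta_pos":[0,0,0.0675],"turn":[0,0,0],"fingers":0.9},{"delta_pos":[0,0,0.07],"turn":[0,0,0],"fingers":0.9},{"delta_pos":[0,0,0.07],"turn":[0,0,0],"fingers":0.9}]}}

```text
clock: 13.9
position: [0.5174, 0.2905, 0.134]
ee_rot: [0.999, 0.045, -0.0, -0.0]
ft_force: [0.0, -0.1, -6.0]
grip_width: 0.264
grasp_force: 69.4
```

In the tool's units: 0.0055 m / 0.8 = 0.0069, 0.005 m / 0.8 = 0.0063.

Call:
{"op": "move_arm", "data": {"plan": [{"delta_pos":[0,0,0.0025],"turn":[0,0,0],"fingers":0.9},{"delta_pos":[0,0,0.0044],"turn":[0,0,0],"fingers":0.9},{"delta_pos":[0,0,0.0063],"turn":[0,0,0],"fingers":0.9},{"delta_pos":[0,0,0.0069],"turn":[0,0,0],"fingers":0.9},{"delta_pos":[0,0,0.0069],"turn":[0,0,0],"fingers":0.9}]}}

```text
clock: 14.52
position: [0.5174, 0.2905, 0.1288]
ee_rot: [0.999, 0.045, -0.0, -0.0]
ft_force: [-1.8, -1.5, 0.8]
grip_width: 0.263
grasp_force: 70.3
```

Call:
{"op": "move_arm", "data": {"plan": [{"delta_pos":[0,0,0],"turn":[0,0,0],"fingers":0.6},{"delta_pos":[0,0,0],"turn":[0,0,0],"fingers":0.3},{"delta_pos":[0,0,0],"turn":[0,0,0],"fingers":0.1},{"delta_pos":[0,0,0],"turn":[0,0,0],"fingers":0},{"delta_pos":[0,0,0],"turn":[0,0,0],"fingers":0},{"delta_pos":[0,0,0],"turn":[0,0,0],"fingers":0},{"delta_pos":[0,0,0],"turn":[0,0,0],"fingers":0}]}}

```text
clock: 15.4
position: [0.5174, 0.2905, 0.1285]
ee_rot: [0.999, 0.045, -0.0, -0.0]
ft_force: [0.4, 0.2, -0.1]
grip_width: 0.997
grasp_force: 0.0
```

```bash
python3 - <<'E'
from h import *
from workcell import *
R=np.radians
go([.5173,.2904,.102],5.1)
c=camera("side");W=cloud(c);h=.086-.0015
print(fit(c,[.517,.29,R(5)],(.083,.083),h,tol=.006,above=True))
m=(abs(W[...,0]-.517)<.1)&(abs(W[...,1]-.29)<.1)&(abs(W[...,2]-h)<.006)
p=W[m];A=np.c_[p[:,:2]-[.517,.29],np.ones(len(p))];print("plane",np.linalg.lstsq(A,p[:,2],rcond=None)[0],len(p),"exp",h)
cv2.imwrite("pics/s5.png",cv2.resize(c["color"][180:330,180:310][:,:,::-1],None,fx=4,fy=4,interpolation=cv2.INTER_CUBIC))
E
```

```text
t 15.4 pos [0.5174 0.2905 0.1285] grip 0.997 0.0 ft [ 0.4  0.2 -0.1]
delta [-0.0001  0.0001  0.0265] turn [-0.0005  0.0002  0.0003]
(array([517.71, 292.32,   5.11]), np.float64(0.132))
plane [ 0.00050299 -0.00103068  0.08444439] 4013 exp 0.08449999999999999
```

View pics/s5.png

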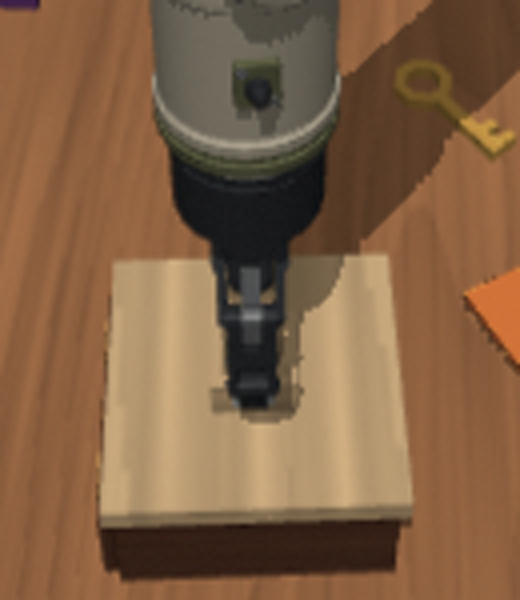

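The lid sits flat and level on the chest, with the open fingers around the tower. Going down to the collar.

In the tool's units: 0.0245 m / 0.8 = 0.0306, 0.022 m / 0.8 = 0.0275.

Call:
{"op": "move_arm", "data": {"plan": [{"delta_pos":[0,0,0.01],"turn":[0,0,0],"fingers":0.1},{"delta_pos":[0,0,0.02],"turn":[0,0,0],"fingers":0.1},{"delta_pos":[0,0,0.0275],"turn":[0,0,0],"fingers":0.1},{"delta_pos":[0,0,0.0306],"turn":[0,0,0],"fingers":0.2},{"delta_pos":[0,0,0.0306],"turn":[0,0,0],"fingers":0.35},{"delta_pos":[0,0,0.0306],"turn":[0,0,0],"fingers":0.5},{"delta_pos":[0,0,0.0306],"turn":[0,0,0],"fingers":0.6},{"delta_pos":[0,0,0.0306],"turn":[0,0,0],"fingers":0.6},{"delta_pos":[0,0,0.0306],"turn":[0,0,0],"fingers":0.6}], "force": 40}}

```text
clock: 16.58
position: [0.5175, 0.2906, 0.1043]
ee_rot: [0.999, 0.045, 0.0, -0.0]
ft_force: [0.3, -0.3, 3.9]
grip_width: 0.551
grasp_force: 42.7
```

In the tool's units: -0.091 m / 0.8 = -0.1138, -0.045 m / 0.8 = -0.0563.

Call:
{"op": "move_arm", "data": {"plan": [{"delta_pos":[0,0,-0.005],"turn":[0,0,0],"fingers":0.6},{"delta_pos":[0,0,-0.0125],"turn":[0,0,0],"fingers":0.6},{"delta_pos":[0,0,-0.025],"turn":[0,0,0],"fingers":0.6},{"delta_pos":[0,0,-0.04],"turn":[0,0,0],"fingers":0.6},{"delta_pos":[0,0,-0.0563],"turn":[0,0,0],"fingers":0.6},{"delta_pos":[0,0,-0.0725],"turn":[0,0,0],"fingers":0.6},{"delta_pos":[0,0,-0.0875],"turn":[0,0,0],"fingers":0.6},{"delta_pos":[0,0,-0.1013],"turn":[0,0,0],"fingers":0.6},{"delta_pos":[0,0,-0.11],"turn":[0,0,0],"fingers":0.6},{"delta_pos":[0,0,-0.1138],"turn":[0,0,0],"fingers":0.6},{"delta_pos":[0,0,-0.1138],"turn":[0,0,0],"fingers":0.6},{"delta_pos":[0,0,-0.1138],"turn":[0,0,0],"fingers":0.6}]}}

```text
clock: 18.08
position: [0.5172, 0.2903, 0.1945]
ee_rot: [0.999, 0.045, -0.0, -0.0]
ft_force: [-0.2, 0.5, -2.0]
grip_width: 0.553
grasp_force: 42.2
```

```bash
python3 - <<'E'
from h import *
from workcell import *
R=np.radians
go([.5173,.2904,.194],5.1)
c=camera("side");W=cloud(c);h=.176-.0015
print(fit(c,[.517,.29,R(5)],(.083,.083),h,tol=.008,above=True))
m=(abs(W[...,0]-.517)<.1)&(abs(W[...,1]-.29)<.1)&(abs(W[...,2]-h)<.008)
p=W[m];A=np.c_[p[:,:2]-[.517,.29],np.ones(len(p))];print("plane",np.linalg.lstsq(A,p[:,2],rcond=None)[0],len(p),"exp",h)
print("inner plate",rect(W,(.517,.29),.1,.07,.084))
cv2.imwrite("pics/s6.png",cv2.resize(c["color"][160:330,170:320][:,:,::-1],None,fx=3.5,fy=3.5,interpolation=cv2.INTER_CUBIC))
E
```

```text
t 18.07 pos [0.5172 0.2903 0.1945] grip 0.553 42.160459756851196 ft [-0.2  0.5 -2. ]
delta [ 0.0001 -0.0001  0.0005] turn [-0.0002  0.0009  0.0003]
(array([517.33, 293.82,   5.04]), np.float64(0.14))
plane [ 7.27811504e-05 -3.87664337e-03  1.74617798e-01] 4495 exp 0.1745
inner plate (1387, array([513.3, 344.6]), array([154.7,  48.7]), 4.3, 'z', 0.0763)
```

View pics/s6.png

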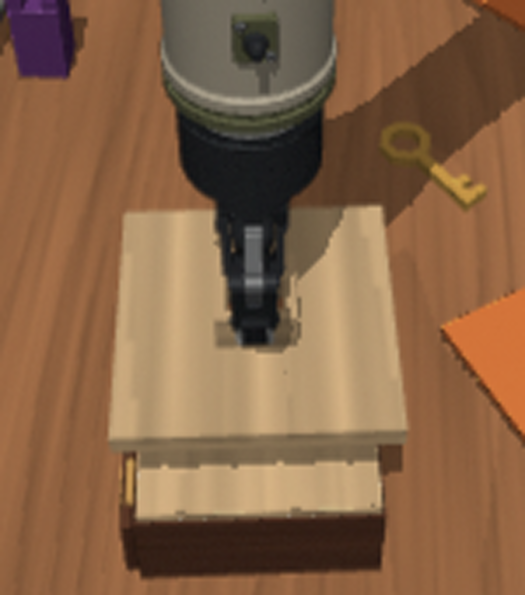

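The outer lid hangs level about 2 cm above the tower, and the inner lid's plate (top at z ≈ 0.078) is still seated flat on the chest. Handing in.

```bash
python3 -c "
from workcell import *
print(hand_in())"
```

```text
the job is handed in; nothing more can be done
None
```

The job is handed in at about 18 s of the 67 s, with no verdict returned: the third board lies within about 1.5 mm of the pile, the inner lid is seated in the chest, and the gripper holds the outer lid level and still about 2 cm above the tower.

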